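# Tug-check the flap of a pantry bin, then lift the bin out of its row

## Robot

A 7-joint arm with a two-finger parallel gripper is mounted at the origin on a cart in front of the work surface, level with it; the furniture and walls round the work are solid. World frame = base frame: x ahead of the robot, y to its left, z up, the work surface at z = 0. Lengths are in m, angles in rad, forces in N, time in s.
With the tool pointing down it reaches from about 0.425 to 0.95 m from the base axis. Payload 4.7 kg.
Tool frame: the origin (TCP) lies between the finger pads; the fingertips stand 14 mm ahead of it and the grasp point (between the pads) lies 5 mm behind it; z points along the fingers, y is the line along which they close (so a half turn about z gives the same grasp; the last joint's range is limited). The gripper opens to 87 mm and grips with 3 to 60 N. Pads are 19 mm wide; open, the fingers measure 117 mm over their backs; the gripper's body (75 mm by 190 mm) begins 51 mm behind the grasp point.
Start: joints at [1.154, 0.469, -0.049, 1.532, 0.024, 1.141, -0.082], TCP at [0.255, -0.625, 0.237] pointing down, gripper open.
Joint ranges: [-2.59, 2.59], [-0.33, 1.99], [-1.39, 1.29], [0.1, 2.45], [-1.04, 4.18], [0.21, 1.99], [-2.66, 2.66]. Speed limits (rad/s): [2.57, 2.57, 3.14, 3.14, 3.14, 3.14, 3.14].

## Interface

Orientations are given as a unit quaternion [w, x, y, z].
In Python, from cell import robot gives the robot as it stands.
- The arm moves only by the tool arm_command, never from a script. Its argument "commands" is a list of rows, each a list of 7 numbers: the shift along the world's x, y, z each as a share of 0.15 m, from -1 to 1, then the turn, a rotation vector about the world's x, y, z each as a share of 90 degrees, from -1 to 1, then the closure, from -1 (fully open) to 1 (shut). In form: [[dx, dy, dz, rx, ry, rz, grip], ...]. A call has 1 to 12 rows; each row shifts and turns the commanded pose from where the row before left it; what a row does not reach is not made up. A row lasts 1/8 s, in which the tool goes at most 62.5 mm and 10.7 degrees, less where a joint would pass 70% of its speed; a pose out of reach is approached as far as the arm can. A call with a number of a shift or a turn outside -1 to 1 is refused whole. A call with a gripper value outside its range is refused whole. The fingers move at their own pace and stop on an object; the grip force is fixed at half the most. Time passes only in rows, so rows that do not move let the fingers close. It gives the time, the measured TCP pose, the force, the opening and the grip force at its end, in the units of the state.
- robot.get_obs(): the state, without advancing time (a new reading comes with each control period).
- robot.capture(name): name is "scene" or "top"; returns (picture, depth): 400x640x3 uint8, red, green, blue; 400x640 float32, m along the optical axis (not along the pixel's ray), 0 where there is no reading.
- robot.calibration(name): a dict with "vertical_fov" (degrees; the focal length in pixels is half the picture's height over the tangent of half this angle, whatever the lens; pixels are square), "cx", "cy" (the principal point, pixels), "world_to_cam" (4x4, takes a point from world to camera coordinates). Camera axes: x right, y down, z forward; pixel columns grow to the right and rows downward; lengths in m; the calibration is good to about 2 mm. A picture is of the moment at which its call begins. calibration takes no time and is no camera call.
- robot.job_done(): hands the job in; it is judged then, once.
The state is a dict: "t": time; "joints": joint angles; "joint_vel": joint speeds; "joint_torque": joint torques, N m; "tcp_pos": TCP position; "tcp_rot": TCP orientation; "ft_force": force on the tool from outside, world axes, zero at the start; "torque": the same for the moment, N m; "finger_gap": finger opening in m; "grip_force": force on a finger pad.
Only numpy, scipy, OpenCV 4.12 (cv2) and the standard library are available. Lean on these libraries where they do the work, as an engineer would, in place of code of your own. Each camera call takes 0.05 s, during which the arm holds its last target. There are 200 camera calls.

## Task

Take the middle pantry bin out of its row by its top handle and stand it upright on the middle of the chopping board, with the lemon still inside and its front flap caught. Before you lift it, tug firmly on the flap's tab to make sure the catch has held; if the flap gives, press it shut until the catch snaps over it and tug again until it holds. The bins are locked together by upright ribs, so lift straight up; do not let go of the bin in the air, and do not disturb the pepper mill, the glass or the salt shaker.

Things in the scene. Friction and masses are not known exactly. Their poses are not given: they have to be found in the camera images.
- bin: Middle one of three matching white pantry bins side by side, loose: 140 deep (x) x 100 wide (y) x 115 mm high to the roof, with handle 156 mm, with tab 142 mm; 0.4 to 0.65 kg. Origin: centre of its underside; z up, -x its front, +y its left. Clear front, so the lemon shows
- bin_rib (a point): Point on the bin's left side, half way up. Here a T-shaped upright rib sits in a slot of the left neighbour; a rib of the right neighbour sits in a slot of the bin's right side. Ribs run from 8 to 104 mm above the underside, with 2 mm play: in the row the bin moves only straight up, is free of the ribs once raised 100 mm, and passes over the neighbours' handles once raised 160 mm
- bin_handle (a point): Centre of the bin's wooden bar handle: 14 x 82 x 14 mm, lying along the bin's y over the bin's centre, 149 mm above its underside; 27 mm free between bar and roof; posts at y = +-34 mm (12 mm wide), so grasp near the middle, fingers closing along the bin's x
- flap: The bin's drop-down front: white frame with a clear pane, 98 mm wide, 6 mm thick, hinged along its lower edge. Origin: on the hinge axis, 67 mm in front of the bin's centre and 10 mm above its underside; shut, its axes are the bin's. The stiff hinge keeps it where it is left. Two steel strikes on its top edge at y = +-36 mm
- flap_hinge (a joint): Angle of the flap, rad: 0 is pressed fully shut on its stop; it grows as the top comes forward (-x of the bin). A caught flap gives about 0.03 (3 mm at the top) when tugged and then holds. At the start anything from 0 to about 0.1, caught or not
- flap_tab (a point): Centre of the flap's wooden pull tab, upright in the middle of the flap's top edge: 6 mm thick (x), 40 wide (y), from 115 to 142 mm above the bin's underside when shut. Behind it the roof (115 mm) is free for 36 mm, y = +-30 mm, so a fingertip coming down behind it can pull it forward; one in front can press it back
- latch: The catch: a sprung steel clip flat on the bin's roof. Cross strip 16 to 28 mm in front of the bin's centre; two arms at y = +-36 mm run forward over the flap's top edge, each ending in a tooth (73 to 82 mm in front of the centre) that hangs in front of a strike. Origin: centre of the roof
- latch_slide (a joint): Lift of the catch, m: 0 fully down (in front of the strikes: caught; or with the flap still forward of the teeth: not caught), about 0.004 while the teeth sit on top of the strikes (not caught). Pressing the tab home with about 5 N lifts the teeth over the strikes and they snap down
- row: The two neighbour bins, left and right, fixed; same shape and heights as the middle one, 115 mm from centre to centre, the row 330 mm wide. Origin: on the worktop midway between them, where the middle bin's origin stands; axes as the bin's
- board: Wooden chopping board, 230 (x) x 340 (y) x 22 mm, fixed. Origin: centre of its underside, on the worktop
- lemon: Lemon, 71 x 53 x 51 mm, 0.09 kg, loose inside the middle bin. Origin: centre of its underside as it first lies
- pepper_mill: Wooden pepper mill, 58 mm across, 170 mm high, standing loose between the row and the board. Origin: centre of its underside
- glass: Upturned drinking glass, 81 mm across, 91 mm high, loose, nearer the robot. Origin: centre of its rim on the worktop
- salt_shaker: Salt shaker, 44 mm across, 90 mm high, loose, in front of the row. Origin: centre of its underside
Things that resemble listed ones, but are neither listed nor needed, are in the scene too. There is more than one size of the bin; the job needs the largest.

How it is judged:
On the way, in this order (a step that is already met when the one before it is completed fails the run):
1. the flap is tugged with the catch down over it, and the catch holds: it bears more than 3 N while the bin still stands in the row (contact force between latch and flap above 3 N and contact force between the fingers and flap above 1.5 N and value of joint latch_slide below 0.0015 m and value of joint flap_hinge below 0.045 rad and z of bin in the frame of row below 0.008 m), for 0.03 s.
2. the bin has been lifted straight up clear of its neighbours, upright, with the flap still caught (z of bin in the frame of row above 0.096 m and horizontal distance between bin and row below 0.04 m and angle between bin's own z axis and vertical below 0.2 rad and value of joint flap_hinge below 0.045 rad and value of joint latch_slide below 0.0015 m), for 0.1 s.
At the end, for the whole second after the job is handed in: The bin stands at rest on the chopping board, upright within 0.05 rad, its centre within 50 mm (board's x) and 70 mm (board's y) of the board's centre; its flap is shut (below 0.045 rad) with the catch fully down over it (below 1.5 mm), and the lemon is inside (z of bin in the frame of board between 0.019 and 0.026 m and x of bin in the frame of board between -0.05 and 0.05 m and y of bin in the frame of board between -0.07 and 0.07 m and angle between bin's own z axis and vertical below 0.05 rad and linear speed of bin below 0.02 m/s and value of joint flap_hinge below 0.045 rad and value of joint latch_slide below 0.0015 m and x of lemon in the frame of bin between -0.065 and 0.065 m and y of lemon in the frame of bin between -0.047 and 0.047 m and z of lemon in the frame of bin below 0.1 m); the robot touches nothing.
It fails at once if the pepper mill, the glass or the salt shaker is moved by more than 30 mm or tipped (distance of any of pepper_mill, glass, salt_shaker from where it was at the start of the episode above 0.03 m or angle between any of pepper_mill, glass, salt_shaker's own z axis and vertical above 0.5 rad).
It fails at once if the bin is tipped by more than 0.35 rad (angle between bin's own z axis and vertical above 0.35 rad).
It fails at once if the bin is let go of in the air, more than 20 mm above the board or the worktop, once it is out of the row (height (world z) of bin above 0.042 m and horizontal distance between bin and row above 0.05 m and contact force between the fingers and bin below 0.2 N).
It also fails if it takes over 58 s, if anything falls off the work surface, if the arm or the gripper's body presses on something with over 40 N, if the wrist force passes 120 N, or if a joint passes its speed limit or range.

## Working session

There is one attempt and no reset: what is moved stays moved. The work goes in short steps, Python scripts to look and compute and a tool call to move; the robot and the scene stay as the last step left them, time stands still between calls to the robot, and variables do not carry over. Pictures are saved under pics/ and viewed, at most 10 in all, crops included, and the job is handed in when it is done.

Besides the shell and the picture viewer there is one more tool, called after ">>>" by a JSON object that holds its "method" and its "body", one argument or row to a line. arm_command: Moves the arm, as the interface text tells. Its arguments: {"type":"object","properties":{"commands":{"type":"array"}},"required":["commands"]}

```bash
mkdir -p pics; cat > h.py <<'E'
import numpy as np, cv2
from cell import robot
def cap(n):
    im,d=robot.capture(n); c=robot.calibration(n)
    f=im.shape[0]/2/np.tan(np.radians(c["vertical_fov"])/2)
    T=np.linalg.inv(np.array(c["world_to_cam"]))
    v,u=np.mgrid[:im.shape[0],:im.shape[1]]
    P=np.stack([(u-c["cx"])/f*d,(v-c["cy"])/f*d,d],-1)@T[:3,:3].T+T[:3,3]
    P[d<=0]=np.nan
    return im,d,P
E
python3 - <<'E'
from h import *
for n in("scene","top"):
    im,d,P=cap(n); cv2.imwrite(f"pics/{n}0.png",im[:,:,::-1]); np.save(f"{n}0.npy",P)
    print(n,robot.calibration(n))
o=robot.get_obs();print(o)
E
```

```text
scene {'vertical_fov': 51.826970004402284, 'cx': 317.73237651043684, 'cy': 195.1787683992182, 'world_to_cam': array([[ 6.76313615e-01, -7.36613772e-01, -2.10671497e-04,
        -3.78025946e-01],
       [-3.08182061e-01, -2.82694090e-01, -9.08354484e-01,
         2.41989785e-01],
       [ 6.69046868e-01,  6.14397430e-01, -4.18201012e-01,
         1.31465324e+00],
       [ 0.00000000e+00,  0.00000000e+00,  0.00000000e+00,
         1.00000000e+00]])}
top {'vertical_fov': 55.50555256040076, 'cx': 325.42158424806485, 'cy': 195.38980751498872, 'world_to_cam': array([[ 0.29575513, -0.95526114, -0.00224684, -0.18815128],
       [-0.92009777, -0.28423444, -0.26950118,  0.46629967],
       [ 0.25680538,  0.08177367, -0.96299744,  1.426853  ],
       [ 0.        ,  0.        ,  0.        ,  1.        ]])}
{'t': 0.1, 'joints': array([ 1.15405693,  0.4693741 , -0.04857271,  1.53354489,  0.02409531,
        1.14104054, -0.08230604]), 'joint_vel': array([-0.0003342 , -0.00174113, -0.00016489, -0.00403099,  0.00149192,
       -0.0011506 , -0.00271856]), 'joint_torque': array([ 5.13813229e-04, -5.09169567e+01, -8.12442368e-02, -2.36828846e+01,
       -6.14441419e-02,  3.44151724e-02,  6.25374082e-05]), 'tcp_pos': array([ 0.2550853 , -0.62439095,  0.23560785]), 'tcp_rot': array([-8.66831868e-04,  9.81255983e-01,  1.92706780e-01, -2.05212319e-04]), 'ft_force': array([0.70196176, 0.03752203, 0.5763679 ]), 'torque': array([ 0.02443923, -0.01152879,  0.04002307]), 'grip_force': 0.0, 'finger_gap': 0.0869414549285028}
```

View pics/scene0.png

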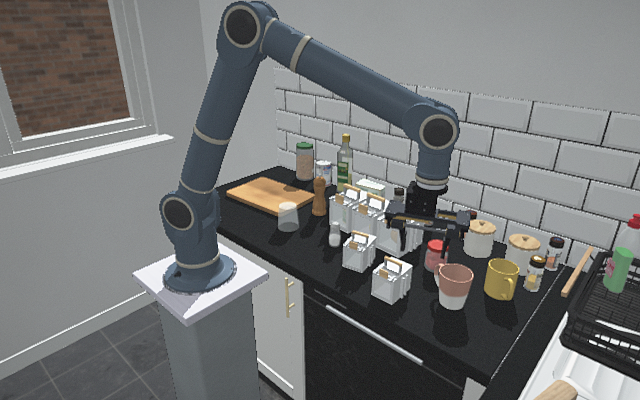

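View pics/top0.png

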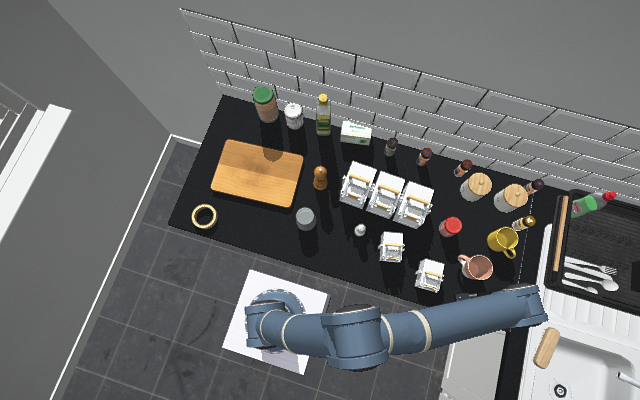

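The scene shows the row of three large bins at top pixels (358,185), (387,195) and (415,205). The two smaller bins at (391,247) and (431,275) could be mistaken for them. I choose the middle of the row, (387,195), and check it in a close crop. The board is at (258,173), mill (320,178), glass (306,219), salt shaker (360,230).

```bash
python3 - <<'E'
from h import *
im=cv2.imread("pics/top0.png");P=np.load("top0.npy")
c=im[155:240,335:440]; cv2.imwrite("pics/crop0.png",cv2.resize(c,None,fx=7,fy=7,interpolation=cv2.INTER_CUBIC)[:595])
hsv=cv2.cvtColor(im,cv2.COLOR_BGR2HSV)
wood=cv2.inRange(hsv,(8,70,90),(28,255,255))
# handles/tabs blobs in row
roi=np.zeros_like(wood); roi[155:240,335:440]=255
n,l,s,ce=cv2.connectedComponentsWithStats(wood&roi)
for i in range(1,n):
    if s[i,4]>5:
        p=P[l==i]; print("wood",ce[i].round(1),s[i,4],np.nanmedian(p,0).round(4),np.nanmin(p,0).round(3),np.nanmax(p,0).round(3))
n,l,s,ce=cv2.connectedComponentsWithStats(wood)
i=1+np.argmax(s[1:,4]); 
for i in range(1,n):
    if s[i,4]>3000:
        p=P[l==i]; p=p[np.isfinite(p).all(1)]; p=p[abs(p[:,2]-.022)<.012]
        print("board",ce[i],np.median(p[:,2]),cv2.minAreaRect(p[:,:2].astype(np.float32)))
for nm,(u,v),z in(("mill",(320,178),.1),("glass",(306,219),.08),("salt",(360,230),.08)):
    q=P[v-14:v+15,u-14:u+15].reshape(-1,3); q=q[q[:,2]>z-.06]; print(nm,np.nanmin(q,0).round(3),np.nanmax(q,0).round(3),np.nanmedian(q,0).round(3))
E
```

```text
wood [426.7 155.3] 6 [ 0.7641 -0.3767  0.1029] [ 0.76  -0.383  0.1  ] [ 0.767 -0.37   0.106]
wood [422.1 160.4] 37 [ 0.76   -0.3728  0.0536] [ 0.757 -0.384  0.013] [ 0.769 -0.357  0.081]
wood [359.1 178.2] 64 [ 0.5774 -0.1502  0.1539] [ 0.57  -0.188  0.146] [ 0.586 -0.11   0.166]
wood [388.4 188.8] 65 [ 0.5699 -0.2645  0.1533] [ 0.562 -0.302  0.146] [ 0.578 -0.224  0.161]
wood [352.5 196. ] 34 [ 0.5105 -0.145   0.1344] [ 0.507 -0.163  0.109] [ 0.515 -0.126  0.142]
wood [418.1 199.4] 66 [ 0.5626 -0.3778  0.1539] [ 0.555 -0.416  0.145] [ 0.57  -0.34   0.161]
wood [381.5 206.8] 37 [ 0.5027 -0.2594  0.1334] [ 0.5   -0.278  0.005] [ 0.544 -0.241  0.146]
wood [411.  217.5] 37 [ 0.4957 -0.3731  0.1323] [ 0.493 -0.393  0.109] [ 0.499 -0.354  0.144]
board [257.17585421 172.80273349] 0.019150573516802494 ((0.5253563523292542, 0.2604464292526245), (0.2335214912891388, 0.3424607515335083), 3.97438383102417)
mill [ 0.534 -0.027  0.041] [0.584 0.025 0.172] [ 0.55  -0.005  0.142]
glass [ 0.357 -0.03   0.022] [0.428 0.041 0.098] [0.387 0.003 0.088]
salt [ 0.393 -0.23   0.023] [ 0.431 -0.188  0.09 ] [ 0.407 -0.208  0.078]
```

View pics/crop0.png

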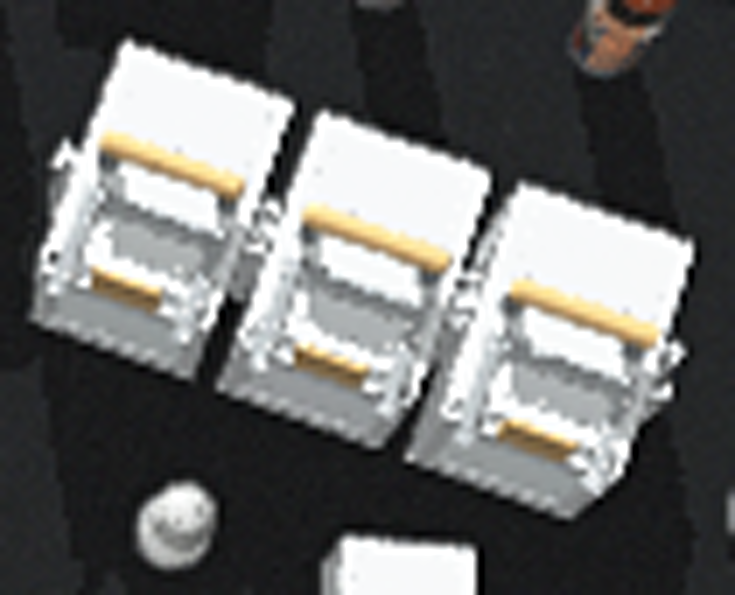

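>>> {"method": "arm_command", "body": {
  "commands": [
    [0.184,0.27,0,0,0,0.079,0.45],
    [0.184,0.27,0,0,0,0.079,0.45],
    [0.184,0.27,0,0,0,0.079,0.45],
    [0.184,0.27,0,0,0,0.079,0.45],
    [0.184,0.27,0,0,0,0.079,0.45],
    [0.184,0.27,0,0,0,0.079,0.45],
    [0.184,0.27,0,0,0,0.079,0.45],
    [0.184,0.27,0,0,0,0.079,0.45],
    [0.184,0.27,0,0,0,0.079,0.45],
    [0,0,0,0,0,0,0.45],
    [0,0,0,0,0,0,0.45]
  ]
}}

```text
t: 1.48
tcp_pos: [0.5031, -0.261, 0.2361]
tcp_rot: [-0.0, 0.73, 0.683, -0.001]
ft_force: [0.1, 0.5, 0.0]
finger_gap: 0.0237
grip_force: 0.0
```

```bash
cat > st.py <<'E'
from h import *
from scipy.spatial.transform import Rotation as R
o=robot.get_obs(); m=R.from_quat(o['tcp_rot'],scalar_first=True).as_matrix()
print("t",o['t'],"tcp",np.round(o['tcp_pos'],4),"yaw of tool y",np.degrees(np.arctan2(m[1,1],m[0,1])).round(2),"z",m[:,2].round(4),"F",o['ft_force'].round(2),"T",o['torque'].round(2),"gap",round(o['finger_gap'],4),"gf",o['grip_force'])
E
python3 st.py; python3 - <<'E'
from h import *
im,d,P=cap("scene"); c=im[150:290,300:450]; cv2.imwrite("pics/s1.png",cv2.resize(c[:,:,::-1],None,fx=4,fy=4,interpolation=cv2.INTER_CUBIC))
E
```

```text
t 1.475 tcp [ 0.5031 -0.261   0.2361] yaw of tool y -3.84 z [-1.1e-03 -3.0e-04 -1.0e+00] F [0.05 0.5  0.03] T [-0.01 -0.08  0.02] gap 0.0237 gf 0.0
```

View pics/s1.png

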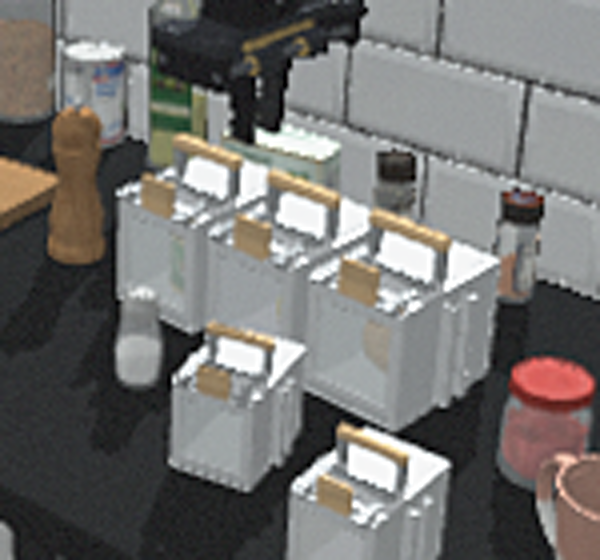

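The crop shows the middle bin's tab at (252,237), with the gripper hanging above it, clear. Now straddling the tab.

>>> {"method": "arm_command", "body": {
  "commands": [
    [0.005,0.008,-0.15,0,0,0,0.45],
    [0,0,-0.15,0,0,0,0.45],
    [0,0,-0.15,0,0,0,0.45],
    [0,0,-0.1,0,0,0,0.45],
    [0,0,-0.05,0,0,0,0.45],
    [0,0,-0.05,0,0,0,0.45],
    [0,0,0,0,0,0,0.45],
    [0,0,0,0,0,0,0.45]
  ]
}}

```text
t: 2.52
tcp_pos: [0.5049, -0.2593, 0.1396]
tcp_rot: [0.001, 0.73, 0.683, 0.0]
ft_force: [-0.0, 0.7, 0.3]
finger_gap: 0.0241
grip_force: 0.0
```

```bash
python3 st.py
```

```text
t 2.525 tcp [ 0.5049 -0.2593  0.1396] yaw of tool y -3.79 z [ 1.1e-03 -4.0e-04 -1.0e+00] F [-0.02  0.7   0.28] T [ 0.08 -0.06  0.  ] gap 0.0241 gf 0.0
```

>>> {"method": "arm_command", "body": {
  "commands": [
    [-0.02,0.001,0,0,0,0,0.45],
    [-0.02,0.001,0,0,0,0,0.45],
    [-0.013,0.001,0,0,0,0,0.45],
    [0,0,0,0,0,0,0.45]
  ]
}}

```text
t: 3.02
tcp_pos: [0.4963, -0.2588, 0.1392]
tcp_rot: [0.0, 0.73, 0.683, -0.0]
ft_force: [-0.2, -0.2, 0.3]
finger_gap: 0.0238
grip_force: 0.0
```

>>> {"method": "arm_command", "body": {
  "commands": [
    [-0.01,0,0,0,0,0,0.45],
    [0,0,0,0,0,0,0.45]
  ]
}}

```text
t: 3.28
tcp_pos: [0.495, -0.2587, 0.1391]
tcp_rot: [0.0, 0.73, 0.683, 0.0]
ft_force: [0.0, -0.5, -1.0]
finger_gap: 0.024
grip_force: 0.0
```

>>> {"method": "arm_command", "body": {
  "commands": [
    [-0.01,0,0,0,0,0,0.45],
    [0,0,0,0,0,0,0.45]
  ]
}}

```text
t: 3.52
tcp_pos: [0.4942, -0.2587, 0.1392]
tcp_rot: [0.001, 0.73, 0.683, 0.001]
ft_force: [3.1, -0.8, -1.4]
finger_gap: 0.024
grip_force: 1.4
```

>>> {"method": "arm_command", "body": {
  "commands": [
    [-0.01,0,0,0,0,0,0.45],
    [0,0,0,0,0,0,0.45]
  ]
}}

```text
t: 3.78
tcp_pos: [0.4927, -0.2586, 0.1392]
tcp_rot: [0.001, 0.73, 0.683, 0.001]
ft_force: [3.8, 0.9, -2.2]
finger_gap: 0.0243
grip_force: 2.2
```

>>> {"method": "arm_command", "body": {
  "commands": [
    [-0.01,0,0,0,0,0,0.45],
    [0,0,0,0,0,0,0.45]
  ]
}}

```text
t: 4.03
tcp_pos: [0.4925, -0.2586, 0.1393]
tcp_rot: [0.002, 0.73, 0.684, 0.002]
ft_force: [8.3, -0.4, -5.3]
finger_gap: 0.0243
grip_force: 3.8
```

>>> {"method": "arm_command", "body": {
  "commands": [
    [-0.01,0,0,0,0,0,0.45],
    [0,0,0,0,0,0,0.45]
  ]
}}

```text
t: 4.28
tcp_pos: [0.4924, -0.2586, 0.1394]
tcp_rot: [0.003, 0.73, 0.684, 0.003]
ft_force: [9.7, -0.9, -7.6]
finger_gap: 0.0239
grip_force: 5.2
```

>>> {"method": "arm_command", "body": {
  "commands": [
    [-0.01,0,0,0,0,0,0.45],
    [0,0,0,0,0,0,0.45]
  ]
}}

```text
t: 4.53
tcp_pos: [0.4923, -0.2586, 0.1396]
tcp_rot: [0.004, 0.73, 0.684, 0.004]
ft_force: [13.8, -1.6, -10.6]
finger_gap: 0.0246
grip_force: 6.7
```

>>> {"method": "arm_command", "body": {
  "commands": [
    [-0.01,0,0,0,0,0,0.45],
    [0,0,0,0,0,0,0.45]
  ]
}}

```text
t: 4.78
tcp_pos: [0.4921, -0.2587, 0.1397]
tcp_rot: [0.005, 0.73, 0.684, 0.005]
ft_force: [17.0, -1.4, -12.7]
finger_gap: 0.0244
grip_force: 8.2
```

```bash
python3 st.py
```

```text
t 4.775 tcp [ 0.4921 -0.2587  0.1397] yaw of tool y -3.7 z [ 0.0138 -0.0012 -0.9999] F [ 17.01  -1.4  -12.75] T [-0.31 -3.73 -0.03] gap 0.0244 gf 8.200364112854004
```

>>> {"method": "arm_command", "body": {
  "commands": [
    [0.03,0,0,0,0,0,0.45],
    [0.04,0,0,0,0,0,0.45],
    [0.04,0,0,0,0,0,0.45],
    [0,0,0.2,0,0,0,0.45],
    [0,0,0.2,0,0,0,0.45],
    [0.15,-0.015,0,0,0,0,-0.15],
    [0.15,-0.015,0,0,0,0,-0.15],
    [0.12,-0.01,0,0,0,0,-0.15],
    [0,0,0,0,0,0,-0.15],
    [0,0,0,0,0,0,-0.15]
  ]
}}

```text
t: 6.02
tcp_pos: [0.5643, -0.2648, 0.1986]
tcp_rot: [-0.001, 0.73, 0.683, -0.001]
ft_force: [0.6, 0.3, -0.6]
finger_gap: 0.0498
grip_force: 0.0
```

```bash
python3 st.py
```

```text
t 6.025 tcp [ 0.5643 -0.2648  0.1986] yaw of tool y -3.8 z [-1.9e-03  2.0e-04 -1.0e+00] F [ 0.59  0.26 -0.62] T [-0.02 -0.06  0.04] gap 0.0498 gf 0.0
```

>>> {"method": "arm_command", "body": {
  "commands": [
    [0.047,0,-0.1,0,0,0,-0.15],
    [0,0,-0.1,0,0,0,-0.15],
    [0,0,-0.1,0,0,0,-0.15],
    [0,0,-0.06,0,0,0,-0.15],
    [0,0,0,0,0,0,-0.15],
    [0,0,0,0,0,0,0.3],
    [0,0,0,0,0,0,1],
    [0,0,0,0,0,0,1],
    [0,0,0,0,0,0,1],
    [0,0,0,0,0,0,1]
  ]
}}

```text
t: 7.28
tcp_pos: [0.572, -0.2647, 0.1451]
tcp_rot: [-0.0, 0.73, 0.683, -0.0]
ft_force: [-1.8, 0.4, 1.2]
finger_gap: 0.0137
grip_force: 30.0
```

```bash
python3 st.py; python3 - <<'E'
from h import *
im,d,P=cap("scene"); c=im[150:270,320:440]; cv2.imwrite("pics/s2.png",cv2.resize(c[:,:,::-1],None,fx=5,fy=5,interpolation=cv2.INTER_CUBIC))
E
```

```text
t 7.275 tcp [ 0.572  -0.2647  0.1451] yaw of tool y -3.8 z [-1.2e-03  1.0e-04 -1.0e+00] F [-1.83  0.43  1.24] T [0.07 0.27 0.01] gap 0.0137 gf 30.00381527468562
```

View pics/s2.png

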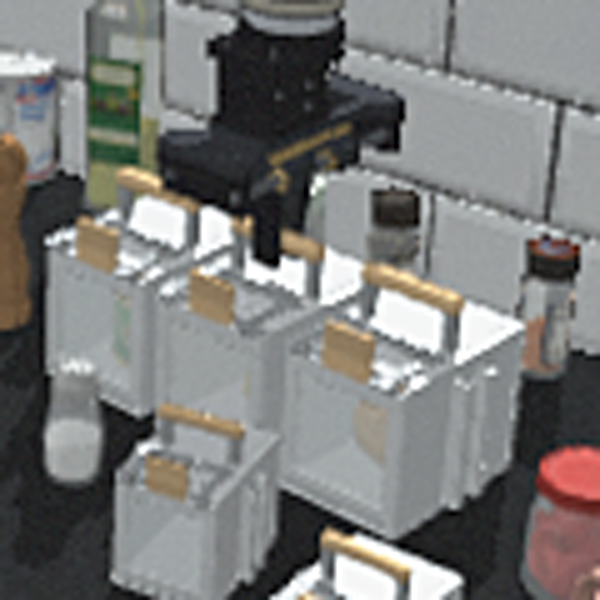

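The fingers hold the middle bin's handle bar near its middle, at (278,245). The flap's tab at (212,298) stands shut. Next I lift gently.

>>> {"method": "arm_command", "body": {
  "commands": [
    [0,0,0.03,0,0,0,1],
    [0,0,0.05,0,0,0,1],
    [0,0,0.06,0,0,0,1],
    [0,0,0.06,0,0,0,1],
    [0,0,0,0,0,0,1]
  ]
}}

```text
t: 7.95
tcp_pos: [0.5731, -0.265, 0.1763]
tcp_rot: [0.001, 0.73, 0.683, 0.0]
ft_force: [0.3, -0.7, -7.0]
finger_gap: 0.0138
grip_force: 30.0
```

```bash
python3 st.py
```

```text
t 7.95 tcp [ 0.5731 -0.265   0.1763] yaw of tool y -3.8 z [ 0.0021 -0.001  -1.    ] F [ 0.29 -0.73 -6.97] T [ 0.   -0.05  0.  ] gap 0.0138 gf 29.999947724863887
```

>>> {"method": "arm_command", "body": {
  "commands": [
    [0,0,0.08,0,0,0,1],
    [0,0,0.11,0,0,0,1],
    [0,0,0.11,0,0,0,1],
    [0,0,0.11,0,0,0,1],
    [0,0,0.11,0,0,0,1],
    [0,0,0.12,0,0,0,1],
    [0,0,0.12,0,0,0,1],
    [0,0,0.12,0,0,0,1],
    [0,0,0.12,0,0,0,1],
    [0,0,0.12,0,0,0,1],
    [0,0,0.08,0,0,0,1],
    [0,0,0,0,0,0,1]
  ]
}}

```text
t: 9.45
tcp_pos: [0.5732, -0.2648, 0.3563]
tcp_rot: [0.001, 0.73, 0.683, 0.001]
ft_force: [0.2, 0.9, -7.2]
finger_gap: 0.0137
grip_force: 30.0
```

```bash
python3 st.py;  python3 - <<'E'
from h import *
im,d,P=cap("scene"); c=im[90:240,290:440]; cv2.imwrite("pics/s3.png",cv2.resize(c[:,:,::-1],None,fx=4,fy=4,interpolation=cv2.INTER_CUBIC))
E
```

```text
t 9.45 tcp [ 0.5732 -0.2648  0.3563] yaw of tool y -3.79 z [ 2.4e-03 -9.0e-04 -1.0e+00] F [ 0.25  0.86 -7.23] T [ 0.06 -0.07 -0.01] gap 0.0137 gf 30.000131372362375
```

View pics/s3.png

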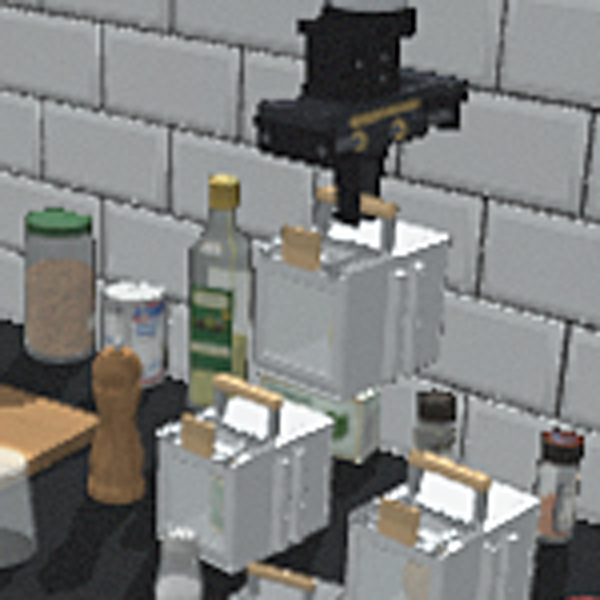

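The bin hangs upright above the row. Its flap at (300,300) is shut and the underside clears the neighbours' handles and the mill at (118,425).

>>> {"method": "arm_command", "body": {
  "commands": [
    [-0.04,0.08,0,0,0,0,1],
    [-0.04,0.16,0,0,0,0,1],
    [-0.04,0.24,0,0,0,0,1],
    [-0.04,0.3,0,0,0,0,1],
    [-0.04,0.3,0,0,0,0,1],
    [-0.04,0.3,0,0,0,0,1],
    [-0.04,0.3,0,0,0,0,1],
    [-0.04,0.24,0,0,0,0,1],
    [0,0.16,0,0,0,0,1],
    [0,0.08,0,0,0,0,1],
    [0,0,0,0,0,0,1]
  ]
}}

```text
t: 10.88
tcp_pos: [0.5238, 0.0607, 0.3551]
tcp_rot: [-0.0, 0.729, 0.684, 0.0]
ft_force: [0.3, -0.3, -5.8]
finger_gap: 0.0138
grip_force: 30.0
```

>>> {"method": "arm_command", "body": {
  "commands": [
    [0,0.08,0,0,0,0,1],
    [0,0.16,0,0,0,0,1],
    [0,0.24,0,0,0,0,1],
    [0,0.24,0,0,0,0,1],
    [0,0.24,0,0,0,0,1],
    [0,0.2,0,0,0,0,1],
    [0,0.12,0,0,0,0,1],
    [0,0.06,0,0,0,0,1],
    [0,0,0,0,0,0,1],
    [0,0,0,0,0,0,1]
  ]
}}

```text
t: 12.12
tcp_pos: [0.5251, 0.2587, 0.3549]
tcp_rot: [0.0, 0.731, 0.683, -0.0]
ft_force: [-0.6, 0.1, -6.3]
finger_gap: 0.0138
grip_force: 30.0
```

```bash
python3 st.py;  python3 - <<'E'
from h import *
im,d,P=cap("scene"); c=im[80:240,200:400]; cv2.imwrite("pics/s4.png",cv2.resize(c[:,:,::-1],None,fx=3.5,fy=3.5,interpolation=cv2.INTER_CUBIC))
E
```

```text
t 12.125 tcp [0.5251 0.2587 0.3549] yaw of tool y -3.92 z [ 1.0e-04 -1.2e-03 -1.0e+00] F [-0.62  0.05 -6.34] T [-0.11 -0.13  0.02] gap 0.0138 gf 29.99986899085343
```

View pics/s4.png

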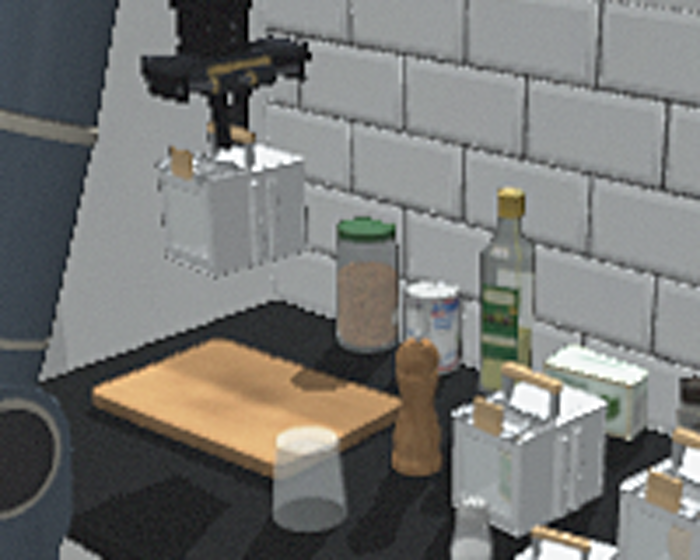

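The bin hangs upright over the board with its flap shut; mill, glass and shaker are in place. I lower it now.

>>> {"method": "arm_command", "body": {
  "commands": [
    [0,0,-0.06,0,0,0,1],
    [0,0,-0.12,0,0,0,1],
    [0,0,-0.15,0,0,0,1],
    [0,0,-0.17,0,0,0,1],
    [0,0,-0.17,0,0,0,1],
    [0,0,-0.17,0,0,0,1],
    [0,0,-0.15,0,0,0,1],
    [0,0,-0.1,0,0,0,1],
    [0,0,-0.06,0,0,0,1],
    [0,0,-0.03,0,0,0,1],
    [0,0,0,0,0,0,1]
  ]
}}

```text
t: 13.55
tcp_pos: [0.5247, 0.2604, 0.1783]
tcp_rot: [0.0, 0.73, 0.683, 0.0]
ft_force: [0.2, -0.2, -6.2]
finger_gap: 0.0136
grip_force: 30.0
```

>>> {"method": "arm_command", "body": {
  "commands": [
    [0,0,-0.015,0,0,0,1],
    [0,0,-0.015,0,0,0,1],
    [0,0,0,0,0,0,1]
  ]
}}

```text
t: 13.92
tcp_pos: [0.5245, 0.2602, 0.1735]
tcp_rot: [0.0, 0.73, 0.683, -0.0]
ft_force: [0.0, -0.4, -6.4]
finger_gap: 0.0134
grip_force: 30.0
```

>>> {"method": "arm_command", "body": {
  "commands": [
    [0,0,-0.015,0,0,0,1],
    [0,0,-0.015,0,0,0,1],
    [0,0,-0.008,0,0,0,1],
    [0,0,0,0,0,0,1]
  ]
}}

```text
t: 14.42
tcp_pos: [0.5245, 0.2602, 0.1677]
tcp_rot: [-0.0, 0.73, 0.683, -0.0]
ft_force: [0.1, -0.2, -6.9]
finger_gap: 0.0134
grip_force: 30.0
```

>>> {"method": "arm_command", "body": {
  "commands": [
    [0,0,-0.007,0,0,0,1],
    [0,0,0,0,0,0,1]
  ]
}}

```text
t: 14.68
tcp_pos: [0.5246, 0.2605, 0.1672]
tcp_rot: [0.0, 0.73, 0.683, 0.0]
ft_force: [-1.3, -0.4, -2.9]
finger_gap: 0.0137
grip_force: 30.0
```

Contact is starting, so one more small step down, then open a little and withdraw upward.

>>> {"method": "arm_command", "body": {
  "commands": [
    [0,0,-0.006,0,0,0,1],
    [0,0,0,0,0,0,1],
    [0,0,0,0,0,0,0.2],
    [0,0,0,0,0,0,-0.15],
    [0,0,0,0,0,0,-0.15],
    [0,0,0,0,0,0,-0.15]
  ]
}}

```text
t: 15.42
tcp_pos: [0.5247, 0.2603, 0.1659]
tcp_rot: [-0.0, 0.73, 0.683, 0.0]
ft_force: [0.2, 0.7, 0.4]
finger_gap: 0.0449
grip_force: 0.0
```

>>> {"method": "arm_command", "body": {
  "commands": [
    [0,0,0.1,0,0,0,-0.15],
    [0,0,0.2,0,0,0,-0.15],
    [0,0,0.3,0,0,0,-0.15],
    [0,0,0.3,0,0,0,-0.15],
    [0,0,0.1,0,0,0,-0.15],
    [0,0,0,0,0,0,-0.15],
    [0,0,0,0,0,0,-0.15]
  ]
}}

```text
t: 16.3
tcp_pos: [0.5239, 0.2596, 0.3143]
tcp_rot: [-0.0, 0.73, 0.683, -0.001]
ft_force: [0.7, 0.2, -1.2]
finger_gap: 0.0498
grip_force: 0.0
```

```bash
python3 st.py;  python3 - <<'E'
from h import *
im,d,P=cap("scene"); a=im[130:240,210:340][:,:,::-1]
im,d,P=cap("top"); b=im[110:220,200:330][:,:,::-1]
cv2.imwrite("pics/s5.png",cv2.resize(np.hstack([a,b]),None,fx=3,fy=3,interpolation=cv2.INTER_CUBIC))
E
```

```text
t 16.3 tcp [0.5239 0.2596 0.3143] yaw of tool y -3.79 z [-0.0024 -0.0014 -1.    ] F [ 0.7   0.23 -1.2 ] T [ 0.01 -0.06  0.02] gap 0.0498 gf 0.0
```

View pics/s5.png

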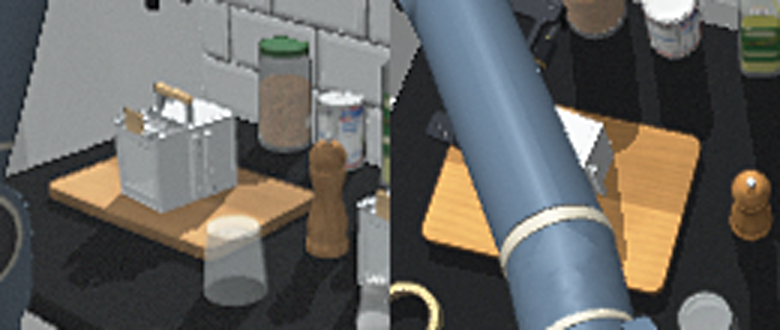

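The bin stands mid-board and the arm is clear. The tab at (131,122) looks slightly leaning, so I measure it.

```bash
python3 - <<'E'
from h import *
im,d,P=cap("scene"); bgr=im[:,:,::-1].copy(); hsv=cv2.cvtColor(bgr,cv2.COLOR_BGR2HSV)
w=cv2.inRange(hsv,(8,60,80),(30,255,255)); 
w[~((P[...,2]>.13)&(P[...,2]<.2)&(P[...,1]>.18)&(P[...,1]<.34)&(P[...,0]>.4)&(P[...,0]<.62))]=0
n,l,s,c=cv2.connectedComponentsWithStats(w)
for i in range(1,n):
    if s[i,4]>5: p=P[l==i];print(c[i].round(1),s[i,4],np.median(p,0).round(4),p.min(0).round(3),p.max(0).round(3))
P0=np.load("scene0.npy");b0=cv2.imread("pics/scene0.png");w=cv2.inRange(cv2.cvtColor(b0,cv2.COLOR_BGR2HSV),(8,60,80),(30,255,255))
w[~((P0[...,2]>.11)&(P0[...,2]<.18)&(P0[...,1]>-.45)&(P0[...,1]<-.1)&(P0[...,0]>.45)&(P0[...,0]<.62))]=0
n,l,s,c=cv2.connectedComponentsWithStats(w)
for i in range(1,n):
    if s[i,4]>5: p=P0[l==i];print("start",c[i].round(1),s[i,4],np.median(p,0).round(4))
cv2.imwrite("pics/s6.png",cv2.resize(bgr[145:210,230:300],None,fx=8,fy=8,interpolation=cv2.INTER_CUBIC))
E
```

```text
[267.4 160.8] 36 [0.5184 0.2534 0.1724] [0.509 0.217 0.166] [0.527 0.289 0.177]
[254.4 170.2] 39 [0.4513 0.2596 0.1468] [0.445 0.239 0.133] [0.496 0.298 0.162]
start [350.8 187.4] 58 [ 0.5753 -0.1516  0.151 ]
start [375.4 196.9] 65 [ 0.5686 -0.2694  0.1506]
start [339.  198.3] 59 [ 0.5113 -0.1498  0.1258]
start [362.7 208.5] 69 [ 0.5033 -0.2635  0.1267]
start [385.5 221. ] 6 [ 0.4965 -0.3646  0.1157]
```

View pics/s6.png

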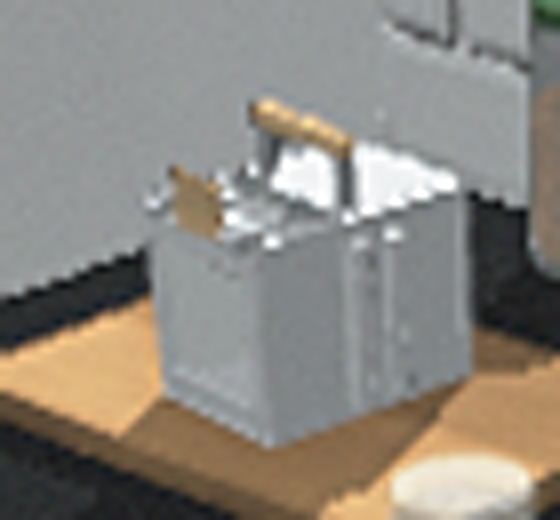

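The bin stands upright, tab at (198,205), with the flap flush. The tab-to-handle distance is about 67 mm, so it is still caught.

```bash
python3 -c "
from cell import robot
print(robot.job_done())"
```

```text
the job is handed in; nothing more can be done
None
```

The job is handed in: the flap's catch held a 17 N tug, and the middle bin now stands upright mid-board with its flap shut and the gripper clear; I never confirmed the lemon inside by eye, and the judge gave no verdict.

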